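# Set the jar mill wide and lay the milling jar on its rollers

### The arm

A 6-joint arm with a two-finger parallel gripper is mounted at the origin on the work surface. World frame = base frame: x ahead of the robot, y to its left, z up, the work surface at z = 0. Lengths are in m, angles in rad, forces in N, time in s.
With the tool pointing down it reaches from about 0.35 to 0.85 m from the base axis. Payload 8.1 kg.
Tool frame: the origin (TCP) lies at the very end of the fingers, on their centre line; the grasp point (between the pads) lies 19 mm behind it; z points along the fingers, y is the line along which they close (so a half turn about z gives the same grasp; the last joint's range is limited). The gripper opens to 93 mm and grips with 3 to 60 N. Pads are 15 mm wide; open, the fingers measure 128 mm over their backs; the gripper's body (75 mm by 188 mm) begins 65 mm behind the grasp point.
Start: joints at [-1.257, 0.13, 1.488, -0, 1.523, -0.085], TCP at [0.233, -0.553, 0.219] pointing down, gripper open.
Joint ranges: [-2.96, 2.96], [-0.89, 2.26], [0.02, 2.5], [-1.34, 4.48], [0, 2.73], [-2.66, 2.66]. Speed limits (rad/s): [2.39, 2.39, 2.79, 3.14, 3.14, 3.14].

### API

Orientations are given as a unit quaternion [x, y, z, w].
In Python, from cell import * gives the robot as it stands. Calls block until the motion is done:
- goto(position, orientation): joint-space move of the TCP to a pose.
- move_linear(position, attitude=None, v=0.15, until_force=None): straight line of the TCP; attitude=None keeps the orientation; v is the mean speed in m/s. With until_force (N) it stops when the force on the tool has changed by that much, and returns True; else False.
- move_joints(angles): joint-space move.
- grip(opening): opening from 0.0 (shut) to 1.0 (fully open); the grip force is fixed at half the most; returns when the fingers have stopped.
- dwell(seconds).
- ik(position, orientation): joint angles nearest the present ones, or None.
- read_state(): the state.
- camera(name): name is "side" or "top"; returns the picture (480x640x3 uint8, blue, green, red); there is no depth.
- camera_info(name): a dict with "vfov" (degrees; the focal length in pixels is half the picture's height over the tangent of half this angle, whatever the lens; pixels are square), "cx", "cy" (the principal point, pixels), "k1" (the pictures are not rectified: a ray, as slopes to the right and down, at radius r is drawn at 1 + k1 r^2 times it, then the intrinsics apply), "rvec" (rotation vector, rad) and "tvec" (3), from world to camera coordinates, as OpenCV has them. Camera axes: x right, y down, z forward; pixel columns grow to the right and rows downward; lengths in m; the calibration is good to about 2 mm. A picture is of the moment at which its call begins. camera_info takes no time and is no camera call.
A pose or a line that the arm cannot do raises PlanningError and nothing moves.
- close_job(): hands the job in; it is judged then, once.
Trained networks look in the newest picture that a camera, given by its name, has taken for a name from the list of things; names that differ only in an ending like _2 or _b are one class to them, and where a whole thing is asked for, a point or a joint stands for the part that bears it (a point fixed in the world has none). Each returns a list of dicts, best first, with "conf" (0 to 1); they miss things now and then, are a little off and sometimes report something else, mostly with a low value. They report only what shows in the picture. A call takes as long as a camera call.
- trace(target, camera): "pixels" (480x640 bool, what is visible of it).
- mark_of(target, camera): "at" ([x, y, z] in m, in world coordinates, good to about 4 mm: a listed point, or the origin of a listed thing).
The state is a dict: "time": time; "joint_positions": joint angles; "joint_vel": joint speeds; "tau": joint torques, N m; "tool_pos": TCP position; "tcp_rot": TCP orientation; "force": force on the tool from outside, world axes, zero at the start; "wrist_torque": the same for the moment, N m; "finger_gap": opening from 0.0 (shut) to 1.0 (fully open); "gripper_force": force on a finger pad.
Only numpy, scipy, OpenCV 4.12 (cv2) and the standard library are available. Lean on these libraries where they do the work, as an engineer would, in place of code of your own. Each camera call takes 0.05 s, during which the arm holds its last target. There are 200 camera calls.

### The job

Pull the jar mill's sliding front roller out by its grip, fully to the wide stop, then lay the large milling jar gently on its side on the two rollers, lid away from the motor housing and clear of both ends. Let go of everything, and leave the other things on the bench where they stand.

Things in the scene. Friction and masses are not known exactly. Their poses are not given: they have to be found in the camera images.
- mill: Bench jar mill, cream sheet metal, fixed. Origin: centre of the roller bed, at bench level; y runs along the rollers towards the motor housing, -x is its front (robot side), z up. Chassis 200 (x) by 312 mm (y from -106 to +206), top 30 mm high. Two black rubber rollers along y, 24 mm in diameter, axes 62 mm high: the rear one fixed at x = +30 mm, the front one on a sliding carriage.
- bed (a point): Point 91 mm above the mill's origin, fixed on the mill, same axes: where the middle of the jar's axis lies when it rests centred on the rollers with the carriage at the wide stop. The free bed is 194 mm long; the front roller's bearing blocks (tops 69 mm high) fill its last 8 mm at either end.
- end_plate (a point): Middle of the top edge of the plain end plate, away from the motor: mill x = 0, y = -99 mm, 78 mm above the bench. Plate 150 mm (x) wide, 6 mm thick. Unlisted fixed equipment, up to 130 mm high, stands only beyond world x = 0.74 m and beyond y = -0.48 m.
- motor (a point): Centre of the top of the motor housing at the mill's +y end: 130 mm above the bench, 170 mm (x), y from +98 to +204 mm. Dark panel with dial and rocker on its front.
- carriage (a joint): Slide of the front roller in m: 0 = narrow, 0.030 = wide, at the hard stop; it grows as the grip is pulled to the mill's -x (towards the robot). At value q the front roller's axis is at mill x = -q. About 4 N of friction; stays where it is left. The front roller also turns freely on its shaft.
- grip (a point): Centre of the top of the black upright grip on the carriage: a block 14 mm (mill x) by 24 mm (mill y), top 87 mm above the bench, foot 43 mm; at slide value q it stands at mill x = -46 mm - q, y = 0, with 27 mm free between it and the front roller. It rises from a low front bar (44 mm high).
- jar: The large milling jar: white plastic cylinder with a paper band, 60 mm in diameter, body 102 mm tall, topped by a ribbed grey lid 50 mm in diameter (104 to 124 mm high). Stands upright at the start; the biggest of three jars of the same make. Origin: centre of its underside; z along its axis to the lid. Rigid, about 0.45 kg (0.3 to 0.6).
- jar_mid (a point): Point on the large jar's axis midway along it (62 mm from its foot and from its lid top).
- jar_lid (a point): Centre of the top of the large jar's lid.
- squat_jar: Bystander: jar of the same diameter (60 mm) but only 74 mm tall, upright, origin at the centre of its underside.
- slim_jar: Bystander: jar as tall as the large one (124 mm) but only 38 mm in diameter, upright, origin at the centre of its underside.
- reagent: Bystander: amber glass reagent bottle with a black cap, 64 mm in diameter, 150 mm tall, upright, origin at the centre of its underside.
- beaker: Bystander: glass beaker, 68 mm in diameter, 85 mm tall, upright, origin at the centre of its underside.
- mortar: Bystander: white ceramic bowl, 96 mm in diameter, 45 mm tall, origin at the centre of its underside.
- brush: Bystander: bench brush 170 mm long, lying flat along its own x axis, handle to -x; origin at its underside, under the middle.
- scoop: Bystander: steel spoon 180 mm long, lying flat along its own x axis, handle to -x; origin at its underside, under the middle.
- sample_tray: Bystander: divided steel tray 100 (x) by 150 (y) by 35 mm tall, origin at the centre of its underside.

How it is judged:
By the outcome, as a careful person would: the job done as asked, in the order asked, and still so for the second after the job is handed in, with the robot touching nothing.
It also fails if it takes over 51 s, if anything falls off the work surface, if the arm or the gripper's body presses on something with over 40 N, if the wrist force passes 120 N, or if a joint passes its speed limit or range.

## Working session

There is one attempt and no reset: what is moved stays moved. The work goes in short steps, each a Python script; the robot and the scene stay as the last script left them, time stands still between calls to the robot, and variables do not carry over. Pictures are saved under pics/ and viewed, at most 10 in all, crops included, and the job is handed in when it is done.

```bash
mkdir -p pics; ls
python3 - <<'E'
from cell import *
import cv2,numpy as np
for c in ("top","side"):
    im=camera(c); cv2.imwrite(f"pics/{c}0.png",im)
    i=camera_info(c); R,_=cv2.Rodrigues(np.array(i["rvec"],float)); print(c,-R.T@np.array(i["tvec"]))
    for n in "mill bed end_plate motor grip jar jar_mid jar_lid squat_jar slim_jar reagent beaker mortar brush scoop sample_tray".split():
        try: print(n,[(np.round(d["at"],3).tolist(),round(d["conf"],2)) for d in mark_of(n,c)][:3])
        except Exception as e: print(n,e)
print(read_state())
E
```

```text
pics
top [0.2588117  0.04874446 1.35287452]
mill [([0.552, 0.128, -0.003], 0.87), ([0.458, -0.122, 0.003], 0.25)]
bed [([0.555, 0.13, 0.09], 0.97), ([0.551, 0.129, 0.002], 0.64), ([0.603, -0.123, -0.002], 0.52)]
end_plate [([0.565, 0.032, 0.081], 0.89), ([0.606, -0.126, -0.0], 0.33)]
motor [([0.544, 0.281, 0.129], 0.96)]
grip [([0.503, 0.12, 0.09], 0.59)]
jar [([0.573, -0.274, 0.001], 0.86)]
jar_mid [([0.576, -0.277, 0.068], 0.8), ([0.33, -0.236, -0.0], 0.43)]
jar_lid [([0.573, -0.28, 0.123], 0.62)]
squat_jar [([0.444, -0.27, -0.003], 0.67)]
slim_jar [([0.606, -0.125, 0.002], 0.82)]
reagent [([0.46, -0.122, 0.002], 0.77)]
beaker [([0.737, -0.052, -0.002], 0.59)]
mortar [([0.695, -0.382, 0.001], 0.92), ([0.554, 0.127, -0.003], 0.62)]
brush [([0.361, -0.03, 0.001], 0.94), ([0.737, -0.05, 0.001], 0.17)]
scoop [([0.33, -0.237, -0.0], 0.92), ([0.361, -0.03, 0.002], 0.53)]
sample_tray [([0.359, 0.52, 0.002], 0.76), ([0.574, -0.279, 0.125], 0.26)]
side [0.41414669 1.19032709 0.82687465]
mill []
bed [([0.555, 0.131, 0.094], 0.84)]
end_plate [([0.566, 0.032, 0.077], 0.61), ([0.56, 0.132, 0.09
[... 682 characters left out ...]
: array([-1.25743689e+00,  1.30415860e-01,  1.48821714e+00, -2.47618296e-06,
        1.52299098e+00, -8.54501864e-02]), 'joint_vel': array([ 8.58712661e-04, -4.55724848e-05, -3.65005171e-04, -5.71946163e-04,
       -1.09429917e-03,  8.19804849e-04]), 'tau': array([ 1.89707237e-06, -5.59743333e+01, -4.92047346e+01,  7.67960935e-02,
        2.26454576e-02, -3.69199370e-05]), 'tool_pos': array([ 0.23298438, -0.55291591,  0.21861631]), 'tcp_rot': array([ 9.80184638e-01,  1.98086028e-01, -3.00935104e-06, -1.54180402e-05]), 'force': array([-0.57432012,  0.4475606 , -0.48555022]), 'wrist_torque': array([-0.00824953, -0.02707885,  0.05047572]), 'gripper_force': 0.0, 'finger_gap': 0.9990160728933422}
```

View pics/top0.png

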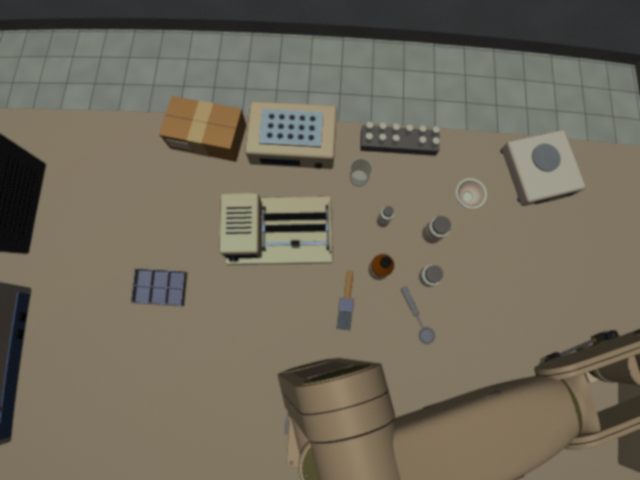

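View pics/side0.png

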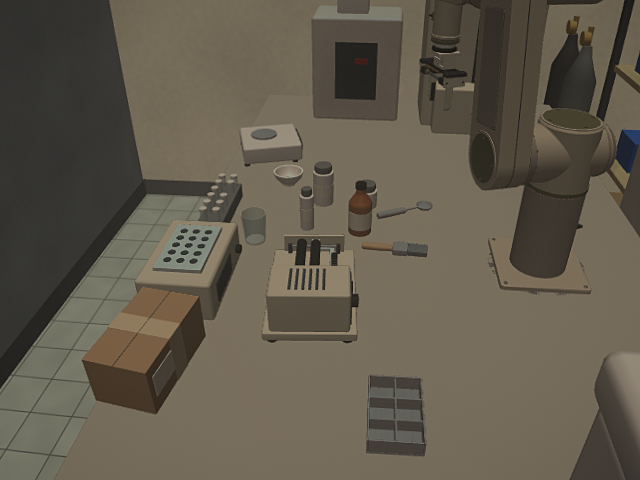

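The top view shows the mill at px (275,230), with its motor to the left and the grip at (294,243). The large jar is at (438,229), the squat jar at (431,275), the slim jar at (386,216) and the reagent bottle at (382,266). The side view agrees with this. The end_plate and motor marks give a mill yaw of about 4.5° and an origin near (0.556, 0.130), and both are 250 mm apart as specified. I'll check IK for every pose, then pull the carriage.

```bash
cat > h.py <<'E'
from cell import *
import numpy as np
from scipy.spatial.transform import Rotation as Rn
O=np.array([.5557,.1303,0]); YAW=.078
MX=np.array([np.cos(YAW),np.sin(YAW),0]); MY=np.array([-np.sin(YAW),np.cos(YAW),0]); Z=np.array([0,0,1.])
JAR=np.array([.5745,-.2765,.062])
def q(z,y):
    z=z/np.linalg.norm(z); return Rn.from_matrix(np.c_[np.cross(y,z),y,z]).as_quat()
def tcp(contact,z,ahead): return contact+ahead*z/np.linalg.norm(z)
X=np.array([1.,0,0])
E
python3 - <<'E'
from h import *
def show(n,p,o):
    j=ik(p,o); print(n,np.round(p,3),None if j is None else np.round(j,2))
G=np.array([.508,.1255,.058])
for s in (1,-1):
    show("grip",G,q(-Z,s*MY)); show("griphi",G+[0,0,.24],q(-Z,s*MY))
    for az in (0,-20,-45,-80):
        a=np.radians(az); d=np.array([np.cos(a),np.sin(a),0]); c=np.cross(Z,d); zt=d-Z
        show(f"jar{s,az}",tcp(JAR,zt,.013),q(zt,s*c)); show(" back",tcp(JAR,zt,-.13),q(zt,s*c)); show(" lift",tcp(JAR+.2*Z,zt,.013),q(zt,s*c))
    zt=MY-Z; show("lay",tcp(O+.091*Z,zt,.013),q(zt,s*MX)); show("layhi",tcp(O+.25*Z,zt,.013),q(zt,s*MX))
E
```

```text
grip [0.508 0.126 0.058] [ 0.14  0.06  1.86 -0.    1.21 -1.5 ]
griphi [0.508 0.126 0.298] [ 0.14 -0.1   1.58 -0.    1.66 -1.5 ]
jar(1, 0) [ 0.584 -0.276  0.053] None
 back [ 0.483 -0.276  0.154] None
 lift [ 0.584 -0.276  0.253] None
jar(1, -20) [ 0.583 -0.28   0.053] [-0.65 -0.11  2.29  0.81  0.29 -2.58]
 back [ 0.488 -0.245  0.154] None
 lift [ 0.583 -0.28   0.253] [-0.65 -0.46  2.15  0.33  0.71 -2.04]
jar(1, -45) [ 0.581 -0.283  0.053] [-0.36 -0.05  2.23 -0.94  0.37 -0.36]
 back [ 0.51  -0.212  0.154] [-0.23 -0.57  2.41 -0.62  0.69 -0.65]
 lift [ 0.581 -0.283  0.253] [-0.36 -0.39  2.1  -0.45  0.74 -0.92]
jar(1, -80) [ 0.576 -0.286  0.053] [-0.14  0.27  1.88 -0.96  0.96  0.25]
 back [ 0.559 -0.186  0.154] [ 0.05  0.07  1.89 -0.85  1.22  0.2 ]
 lift [ 0.576 -0.286  0.253] [-0.14 -0.01  1.77 -0.8   1.21 -0.08]
lay [0.555 0.139 0.082] [-0.3   0.36  1.71  0.72  1.47 -0.6 ]
layhi [0.555 0.139 0.241] [-0.3   0.16  1.62  0.72  1.68 -0.42]
grip [0.508 0.126 0.058] [ 0.14  0.06  1.86 -0.    1.21  1.64]
griphi [0.508 0.126 0.298] [ 0.14 -0.1   1.58 -0.    1.66  1.64]
jar(-1, 0) [ 0.584 -0.276  0.053] [-0.84 -0.    2.18  1.04  0.66 -0.03]
 back [ 0.483 -0.276  0.154] [-1.05 -0.45  2.33  0.83  0.99  0.14]
 lift [ 0.584 -0.276  0.253] [-0.84 -0.33  2.06  0.7   0.96  0.45]
jar(-1, -20) [ 0.583 -0.28   0.053] [-0.65 -0.11  2.29  0.81  0.29  0.56]
 back [ 0.488 -0.245  0.154] None
 lift [ 0.583 -0.28   0.253] [-0.65 -0.46  2.15  0.33  0.71  1.1 ]
jar(-1, -45) [ 0.581 -0.283  0.053] None
 back [ 0.51  -0.212  0.154] [-0.23 -0.57  2.41 -0.62  0.69  2.49]
 lift [ 0.581 -0.283  0.253] [-0.36 -0.39  2.1  -0.45  0.74  2.22]
jar(-1, -80) [ 0.576 -0.286  0.053] None
 back [ 0.559 -0.186  0.154] None
 lift [ 0.576 -0.286  0.253] None
lay [0.555 0.139 0.082] [-0.3   0.36  1.71  0.72  1.47  2.54]
layhi [0.555 0.139 0.241] None
```

Run:
```python
from h import *
import cv2
a=np.radians(-45); d=np.array([np.cos(a),np.sin(a),0]); c=np.cross(Z,d); t=np.radians(50); zt=np.cos(t)*d-np.sin(t)*Z
for k,up in ((.013,0),(-.12,0),(-.12,.06),(-.12,.12),(.013,.2),(.013,.25)): 
    j=ik(tcp(JAR+up*Z,zt,k),q(zt,c)); print(k,up,None if j is None else np.round(j,2))
z2=np.sin(t)*MY-np.cos(t)*0*Z; z2=np.cos(np.radians(40))*MY-np.sin(np.radians(40))*Z
for h in (.091,.25,.3): 
    j=ik(tcp(O+h*Z,z2,.013),q(z2,MX)); print(h,None if j is None else np.round(j,2))
G=np.array([.508,.1255,.058]); o=q(-Z,MY)
goto(G+.24*Z,o); goto(G+.06*Z,o)
print("touch",move_linear(G,v=.08,until_force=12))
grip(0.0); s=read_state(); print(s["finger_gap"]*93,s["gripper_force"],s["force"])
p0=s["tool_pos"]
hit=move_linear(p0-.045*MX,v=.04,until_force=18); dwell(.2)
s=read_state(); print(hit,(s["tool_pos"]-p0)@MX,s["force"],s["time"])
camera("side"); print([(m["at"],m["conf"]) for m in mark_of("grip","side")])
```

```text
0.013 0 [-0.39 -0.04  2.17 -0.64  0.43 -0.66]
-0.12 0 [-0.29 -0.48  2.31 -0.48  0.73 -0.81]
-0.12 0.06 [-0.29 -0.55  2.25 -0.42  0.86 -0.9 ]
-0.12 0.12 [-0.29 -0.59  2.16 -0.38  0.97 -0.96]
0.013 0.2 [-0.39 -0.34  2.02 -0.35  0.83 -1.02]
0.013 0.25 [-0.39 -0.36  1.95 -0.32  0.92 -1.06]
0.091 [-0.34  0.41  1.69  0.78  1.51 -0.66]
0.25 [-0.34  0.2   1.62  0.79  1.71 -0.46]
0.3 [-0.34  0.16  1.57  0.8   1.78 -0.4 ]
touch False
23.907025946684225 30.0006964802742 [ 0.69660852 -1.87389752 -0.35033133]
True -0.026611269065491883 [-1.27727819  0.82850787  6.40866043] 7.9667
[]
```

Run:
```python
from h import *
import cv2
p0=read_state()["tool_pos"]
hit=move_linear(p0-.012*MX,v=.03,until_force=22)
s=read_state(); print(hit,(s["tool_pos"]-p0)@MX,s["force"],s["gripper_force"])
grip(.6); p=read_state()["tool_pos"]; move_linear(p+.12*Z,v=.2); goto(p+.24*Z+.0*MX-.0*MY,read_state()["tcp_rot"])
for c in ("top","side"):
    im=camera(c); cv2.imwrite(f"pics/{c}1.png",im)
    print(c,[((np.array(m["at"])-O)@MX,(np.array(m["at"])-O)@MY,m["at"][2],m["conf"]) for m in mark_of("grip",c)])
    cr=im[170:280,210:340] if c=="top" else im[220:350,250:370]
    cv2.imwrite(f"pics/c{c}1.png",cv2.resize(cr,None,fx=4,fy=4,interpolation=cv2.INTER_CUBIC))
print(read_state()["time"])
```

```text
True -0.00010428238403707753 [2.08723807 0.01985468 2.29029767] 30.00049263238907
top [(np.float64(-0.07725700079868113), np.float64(-0.006700434880854905), 0.0888, 0.72)]
side [(np.float64(-0.07317864583306899), np.float64(-0.0020039446195569315), 0.0884, 0.75)]
10.5
```

View pics/cside1.png

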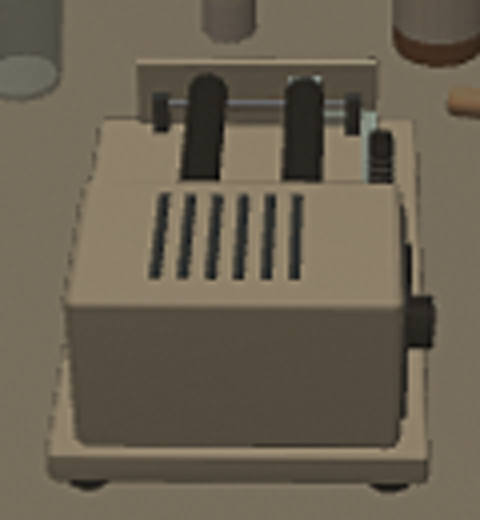

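View pics/ctop1.png

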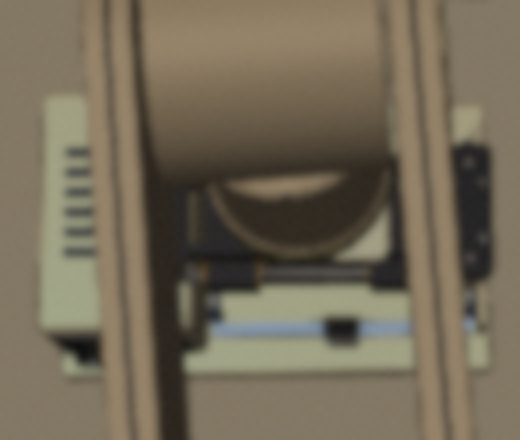

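The crops show the carriage out. In the side crop the roller ends are at (208,85) and (303,85), 95 px apart against a 24 mm roller about 38 px wide, so the spacing is about 60 mm and the slide is at about 30 mm. The second pull was also blocked at once. In the top crop the grip is at (342,330). Next is the jar.

```bash
cat >> h.py <<'E'
a=np.radians(-45); d=np.array([np.cos(a),np.sin(a),0]); c=np.cross(Z,d); t=np.radians(50)
zt=np.cos(t)*d-np.sin(t)*Z; QJ=q(zt,c)
z2=np.sin(t)*MY-np.cos(t)*Z; QL=q(z2,MX)
E
python3 - <<'E'
from h import *
import cv2
grip(1.0)
goto(tcp(JAR+.12*Z,zt,-.12),QJ)
camera("side"); print([(m["at"],m["conf"]) for n in("jar","jar_mid") for m in mark_of(n,"side")[:1]])
move_linear(tcp(JAR,zt,-.12),v=.15)
print(move_linear(tcp(JAR,zt,.013),v=.12,until_force=10))
im=camera("side"); cv2.imwrite("pics/side2.png",im[100:350,180:500])
grip(0.0); s=read_state(); print(s["finger_gap"]*93,s["gripper_force"],s["force"],s["tool_pos"],s["time"])
E
```

```text
[([0.5735, -0.2755, 0.0], 0.58), ([0.5755, -0.2772, 0.0592], 0.76)]
False
59.22596507388547 30.000643730163574 [-1.15892321  1.62397286  2.34511574] [ 0.58043995 -0.28242681  0.05213615] 15.6083
```

View pics/side2.png

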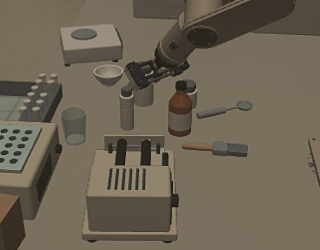

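The fingers straddle and grip the jar (59 mm gap) at crop px (143,90), and the neighbouring bottles still stand. Next I lift, turn and lower it.

Run:
```python
from h import *
import cv2
move_linear(tcp(JAR+.22*Z,zt,.013),v=.15)
goto(tcp(O+.28*Z,z2,.013),QL)
dwell(.3)
move_linear(tcp(O+.125*Z,z2,.013),v=.12)
s=read_state(); print(s["finger_gap"]*93,s["force"],s["time"])
for n in("side","top"):
    im=camera(n); cv2.imwrite(f"pics/{n}3.png",im)
    L={k:(mark_of(k,n) or [None])[0] for k in("jar_mid","jar_lid","jar")}
    for k,m in L.items():
        if m: r=np.array(m["at"])-O; print(n,k,np.round([r@MX,r@MY,r[2]],3),m["conf"])
A=cv2.imread("pics/side3.png")[180:360,220:400]; cv2.imwrite("pics/cside3.png",cv2.resize(A,None,fx=3,fy=3))
```

```text
59.31222437854148 [ 0.46149246 -1.27260722 -3.16637972] 20.45
side jar_mid [0.005 0.003 0.124] 0.89
side jar_lid [ 0.001 -0.061  0.126] 0.77
side jar [-0.     0.06   0.123] 0.79
top jar_mid [ 0.004 -0.002  0.132] 0.9
top jar_lid [ 0.002 -0.068  0.124] 0.62
top jar [0.001 0.062 0.124] 0.63
```

View pics/cside3.png

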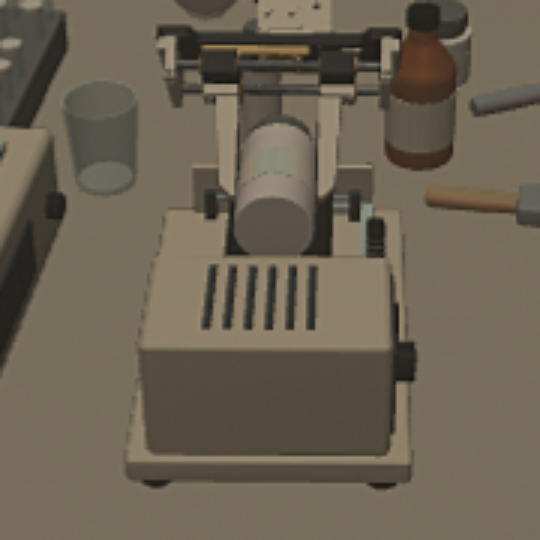

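The jar (crop px 275,190) is level and centred over the rollers, with its lid away from the motor. I'm lowering it until contact.

Run:
```python
from h import *
import cv2
move_linear(tcp(O+.100*Z,z2,.013),v=.08)
hit=move_linear(tcp(O+.087*Z,z2,.013),v=.015,until_force=4)
s=read_state(); h=s["tool_pos"][2]-(.013*z2)[2]; print(hit,"axis h",h,s["force"],s["time"])
if hit and .086<h<.096:
    grip(.80); dwell(.2); p=read_state()["tool_pos"]
    move_linear(p-.15*z2+.02*Z,v=.15)
    goto([.42,-.28,.40],q(-Z,c))
    dwell(.3)
    for n in("side","top"):
        im=camera(n); cv2.imwrite(f"pics/{n}4.png",im)
        for k in("jar_mid","jar_lid","jar","grip","bed"):
            m=(mark_of(k,n) or [None])[0]
            if m: r=np.array(m["at"])-O; print(n,k,np.round([r@MX,r@MY,r[2]],3),m["conf"])
    for k in "squat_jar slim_jar reagent beaker mortar brush scoop sample_tray".split(): print(k,[m["at"] for m in mark_of(k,"side")[:1]])
    A=cv2.imread("pics/top4.png")[180:280,210:340]; cv2.imwrite("pics/ctop4.png",cv2.resize(A,None,fx=4,fy=4,interpolation=cv2.INTER_CUBIC))
    A=cv2.imread("pics/side4.png")[150:350,220:420]; cv2.imwrite("pics/cside4.png",cv2.resize(A,None,fx=3,fy=3))
print(read_state()["time"])
```

```text
True axis h 0.0921699686259355 [ 4.21344244 -0.1299036   1.25096273] 21.8833
side jar_mid [ 0.003 -0.     0.09 ] 0.57
side jar_lid [ 0.001 -0.062  0.088] 0.79
side jar [0.001 0.062 0.089] 0.68
side grip [-0.074 -0.003  0.088] 0.81
side bed [-0.163  0.398  0.001] 0.74
top jar_lid [ 0.002 -0.063  0.09 ] 0.63
top jar [-0.001  0.065  0.09 ] 0.79
top grip [-0.075 -0.006  0.09 ] 0.84
top bed [0.001 0.001 0.092] 0.72
squat_jar [[0.4449, -0.2692, 0.0033]]
slim_jar [[0.6029, -0.1287, 0.0001]]
reagent [[0.4587, -0.1188, -0.0034]]
beaker [[0.7378, -0.0471, 0.0045]]
mortar [[0.694, -0.387, 0.0018]]
brush [[0.3625, -0.0319, -0.0009]]
scoop [[0.328, -0.2312, -0.0006]]
sample_tray []
26.5583
```

View pics/ctop4.png

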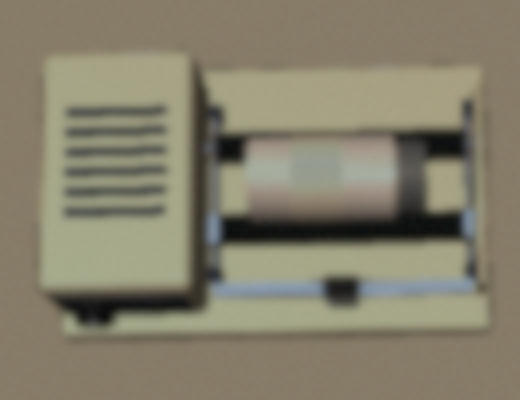

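View pics/cside4.png

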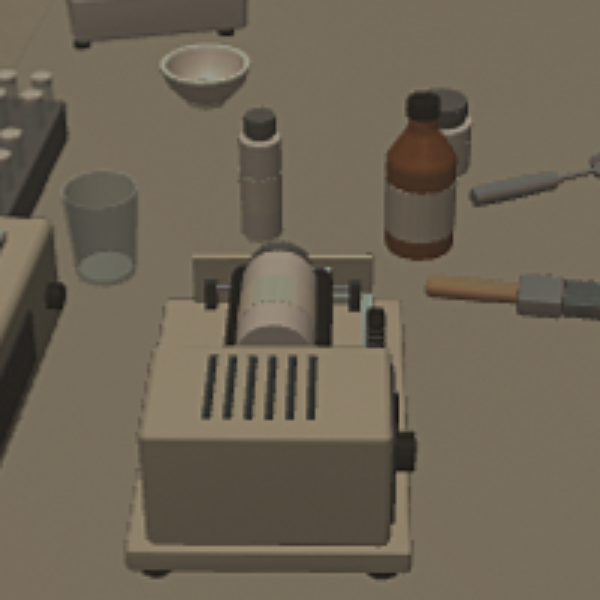

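The jar lies centred on both rollers: body at top-crop px (320,178), lid at (410,178) away from the motor, and clear of both ends. The neighbours haven't moved. Before handing in, I'll measure the roller spacing sub-pixel in the saved pictures to confirm the wide stop.

Run:
```python
from h import *
import cv2
from scipy.ndimage import map_coordinates as mc
i=camera_info("top"); f=240/np.tan(np.radians(i["vfov"])/2); R=cv2.Rodrigues(np.array(i["rvec"],float))[0]; T=np.array(i["tvec"])
def proj(P):
    C=P@R.T+T; s=C[:,:2]/C[:,2:]; s=s*(1+i["k1"]*(s**2).sum(1,keepdims=True)); return s*f+[i["cx"],i["cy"]]
xs=np.arange(-.075,.065,.0005)
for n in("top0","top4"):
    g=cv2.imread(f"pics/{n}.png",0).astype(float); pr=[]
    for y in ([-.08,-.076,-.072,.072,.076,.08] if n=="top4" else np.linspace(-.08,.08,17)):
        u=proj(O+.066*Z+xs[:,None]*MX+y*MY); pr.append(mc(g,[u[:,1],u[:,0]],order=1))
    for nm,p in (("-y",np.mean(pr[:3],0)),("+y",np.mean(pr[-3:],0)),("all",np.mean(pr,0))):
        th=(p.min()+np.percentile(p,80))/2; dk=p<th
        e=np.flatnonzero(np.diff(dk.astype(int))); print(n,nm,np.round(xs[e]*1e3,1))
```

```text
top0 -y [-14.5   6.5  19.5  41. ]
top0 +y [-15.    5.5  19.   40. ]
top0 all [-15.    6.   19.5  40.5]
top4 -y [-39.5 -19.   19.5  41. ]
top4 +y [-40.5 -20.   19.   40. ]
top4 all [-40.  -19.5  19.5  40.5]
```

The front roller went from −4.5 to −29.8 mm with the rear one at +30.0, so the carriage is at the wide stop within the measurement error.

```bash
python3 -c "
from cell import *
print(close_job())"
```

```text
the job is handed in; nothing more can be done
None
```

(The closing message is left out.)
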